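# Seat a painted tile in the decorating jig and snap its clip shut

## Robot

A 7-joint arm with a two-finger parallel gripper is mounted at the origin on the work surface. World frame = base frame: x ahead of the robot, y to its left, z up, the work surface at z = 0. Lengths are in m, angles in rad, forces in N, time in s.
With the tool pointing down it reaches from about 0.4 to 0.85 m from the base axis. Payload 10.4 kg.
Tool frame: the origin (TCP) lies midway between the tips of the shut fingers; the grasp point (between the pads) lies 19 mm behind it; x points along the fingers, z is the direction in which the jaws open and shut, and the axes are right-handed (so a half turn about x gives the same grasp; the last joint's range is limited). The gripper opens to 87 mm and grips with 3 to 60 N. Pads are 19 mm wide; open, the fingers measure 117 mm over their backs; the gripper's body (75 mm by 190 mm) begins 51 mm behind the grasp point.
Start: joints at [-1.215, 0.332, -0.065, 1.46, 0.022, 1.35, -0.088], TCP at [0.231, 0.581, 0.199] pointing down, gripper open.
Joint ranges: [-2.6, 2.6], [-0.5, 2.12], [-1.47, 1.34], [0.16, 2.42], [-1.27, 4.41], [0.06, 2.06], [-2.6, 2.6]. Speed limits (rad/s): [2.22, 2.22, 2.79, 2.79, 3.14, 3.14, 3.14].

## Interface

Orientations are given as a unit quaternion [x, y, z, w].
In Python, from bench import read_state, camera, camera_params, close_job gives the robot as it stands.
- The arm moves only by the tool arm_command, never from a script. Its argument "targets" is a list of rows, each a list of 7 numbers: the closure in counts, from 0 (fully open) to 255 (shut), then the shift along the tool's x, y, z in mm, then the turn, a rotation vector about the tool's x, y, z in rad. A call has 1 to 10 rows; each row is the pose to reach, as a shift and turn from the pose commanded when the call began, along the tool's axes at that moment; what a row does not reach only later rows make up. A row lasts 1/10 s, in which the tool goes at most 50 mm and 8.59 degrees, less where a joint would pass 70% of its speed; a pose out of reach is approached as far as the arm can. A call with a gripper value outside its range is refused whole. The fingers move at their own pace and stop on an object; "newtons" is the grip in N (left out, the last holds). Time passes only in rows, so rows that repeat a pose let the fingers close. It gives the time, the measured TCP pose, the force and the opening at its end, in the units of the state.
- read_state(): the state, without advancing time (a new reading comes with each control period).
- camera(name): name is "scene" or "top" or "wrist"; returns the picture (384x512x3 uint8, red, green, blue); there is no depth.
- camera_params(name): a dict with "intrinsics" (3x3 intrinsics, pixels), "xyz" and "orientation" of the camera in the world; the wrist camera has in their place "mount" (4x4, takes a point from camera to tool coordinates, whose origin is the TCP and whose axes are the tool frame's). Camera axes: x right, y down, z forward; pixel columns grow to the right and rows downward; lengths in m; the calibration is good to about 2 mm. A picture is of the moment at which its call begins: read the wrist's pose just before it. camera_params takes no time and is no camera call.
- close_job(): hands the job in, once; it reports no verdict.
The state is a dict: "time": time; "joint_positions": joint angles; "joint_vel": joint speeds; "joint_torque": joint torques, N m; "ee_pos": TCP position; "eef_rot": TCP orientation; "ft_force": force on the tool from outside, world axes, zero at the start; "torque": the same for the moment, N m; "width": finger opening in m.
Only numpy, scipy, OpenCV 4.12 (cv2) and the standard library are available. Lean on these libraries where they do the work, as an engineer would, in place of code of your own. Each camera call takes 0.05 s, during which the arm holds its last target.

## Task

The blue-flowered tile lies in the decorating jig's channel but has not been pushed home. Slide it gently along the channel until it is fully against the steel stop, then press the jig's red push head straight down until the clip snaps through and its jaw stays down over the tile's edge, and let go. Never lean hard on the tile or the jig (20 N is too much), and leave the other things on the counter where they are.

Things in the scene. Friction and masses are not known exactly. Their poses are not given: they have to be found in the camera images.
- jig: tile jig fixed to the counter. Origin on the counter under the channel's middle line; x runs along the channel to the stop, z up. Wooden bed 90 mm wide, x -135 to 30 mm, top at z 12 mm. Aluminium side rails, tops at z 18 mm, inner faces at y +/-34.5 mm; the -x end is open. Steel stop block 22 mm high at x 30 to 44 mm. Behind it a green clip tower, x 44 to 94, 56 wide, 45 mm high.
- stop (a point): point on the stop's front face, middle of the channel, at the height of the bed's top (z 12 mm); axes as the jig's. The tile is home when its centre is 33 mm before this point (x = -33 mm in this frame) with its edge flat against the stop.
- clip_axis (a point): centre of the green tower's top, 45 mm above the counter, axes as the jig's. The red push head (28 mm across) moves straight down on this axis; open, its upper face is 20 to 50 mm above here, set anew each time, not measured: find it by touch. Sprung 8 N/mm, it yields 1 to 2 mm, snaps at a peak of 10 to 13 N, drops 6 mm and latches; then 8 N/mm again.
- jaw (a joint): the clip's flat steel jaw, 16 mm wide with a yellow tip, which reaches 10 mm past the stop's face, over the end of the channel; travel down in m: 0 open (7.5 mm above the tile's top), 0.006 latched (1.5 mm above the tile's top). It stays near 0 until the clip snaps, then jumps to 0.006 and stays there.
- tile: white ceramic tile with blue border and blue flower, 66 x 66 x 10 mm, 80 to 170 g, lying flat in the channel; origin at the centre of its underside, z up, x along the channel. It starts with 25 to 55 mm between its far edge and the stop; its near edge can be pushed at 12 to 22 mm above the counter.
- pot_teal: bystander: a small paint pot with a teal label and white cap, 42 mm across, 52 mm high; origin at its underside
- pot_violet: bystander: a small paint pot with a violet label and white cap, 42 mm across, 52 mm high; origin at its underside
- bottle_pink: bystander: a slim paint bottle with a pink label, 34 mm across, 95 mm high; origin at its underside
- spare_tile: bystander: a second tile of the same size (66 x 66 x 10 mm), green border and red flower, lying on the counter; origin at its underside
- brush: bystander: a flat wide paint brush 190 mm long lying on the counter
- cone: bystander: a wooden cone 52 mm across, 102 mm high; origin at its underside
- dish: bystander: a shallow blue dish 120 mm across, 16 mm high; origin at its underside

How it is judged:
By the outcome, as a careful person would: the job done as asked, in the order asked, and still so for the second after the job is handed in, with the robot touching nothing.
It also fails if it takes over 48 s, if anything falls off the work surface, if the arm or the gripper's body presses on something with over 40 N, if the wrist force passes 120 N, or if a joint passes its speed limit or range.

## Working session

There is one attempt and no reset: what is moved stays moved. The work goes in short steps, Python scripts to look and compute and a tool call to move; the robot and the scene stay as the last step left them, time stands still between calls to the robot, and variables do not carry over. Pictures are saved under pics/ and viewed, and the job is handed in when it is done.

Besides the shell and the picture viewer there is one more tool, called after "Request:" as name(argument=value, ...) on one line, values as JSON. arm_command: Moves the arm, as the interface text tells. Its arguments: {"type":"object","properties":{"targets":{"type":"array"},"newtons":{"type":"number"}},"required":["targets"]}

```bash
ls; mkdir -p pics; python3 - <<'E'
from bench import *
import cv2
s=read_state(); print(s)
for n in ["scene","top"]:
    print(n,camera_params(n)); cv2.imwrite(f"pics/{n}0.png",camera(n)[:,:,::-1])
print(camera_params("wrist"))
E
```

```text
pics
{'time': 0.0, 'joint_positions': array([-1.21455812,  0.33289549, -0.06466012,  1.46093068,  0.02158454,
        1.34989183, -0.08848308]), 'joint_vel': array([-1.11611980e-03,  8.27950318e-05,  7.78971037e-04, -6.17664902e-04,
       -1.19160689e-03, -5.44785691e-04,  1.10086977e-04]), 'joint_torque': array([ 2.23263723e-04, -6.23274136e+01,  2.44132429e-02, -3.89899278e+01,
       -6.14714739e-02,  4.00007854e-02,  1.02102972e-04]), 'ee_pos': array([0.23102131, 0.58028943, 0.19824418]), 'eef_rot': array([-0.39721374,  0.58560733,  0.39660942,  0.58479592]), 'ft_force': array([ 0.64388779, -0.45595879,  0.4767397 ]), 'torque': array([-0.00069145, -0.02001744, -0.02713476]), 'width': 0.08688609562008584}
scene {'intrinsics': array([[489.30275187,   0.        , 257.9634067 ],
       [  0.        , 489.30275187, 189.76766682],
       [  0.        ,   0.        ,   1.        ]]), 'xyz': array([1.27414473, 0.82812283, 1.02675459]), 'orientation': array([ 0.32771941,  0.84544797, -0.39250116, -0.15414463])}
top {'intrinsics': array([[409.75688032,   0.        , 255.59632485],
       [  0.        , 409.75688032, 187.32548292],
       [  0.        ,   0.        ,   1.        ]]), 'xyz': array([0.36932418, 0.01748559, 1.3066091 ]), 'orientation': array([ 0.70986195, -0.70233741,  0.04375452, -0.03006207])}
{'intrinsics': array([[302.11511222,   0.        , 251.86841781],
       [  0.        , 302.11511222, 194.48124111],
       [  0.        ,   0.        ,   1.        ]]), 'mount': array([[-7.77611231e-05, -2.81092399e-01,  9.59680706e-01,
        -1.86146680e-01],
       [ 7.88750702e-04, -9.59680427e-01, -2.81092254e-01,
         7.65011067e-02],
       [ 9.99999686e-01,  7.35090781e-04,  2.96337655e-04,
        -1.52111504e-04],
       [ 0.00000000e+00,  0.00000000e+00,  0.00000000e+00,
         1.00000000e+00]])}
```

View pics/top0.png

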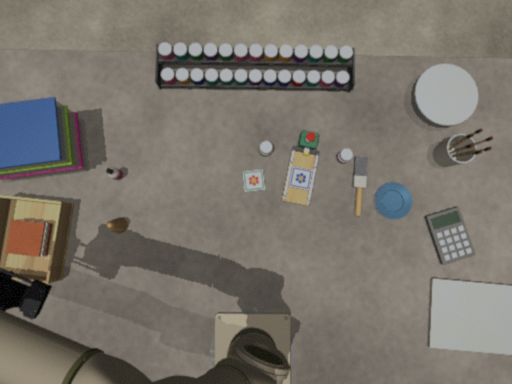

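View pics/scene0.png

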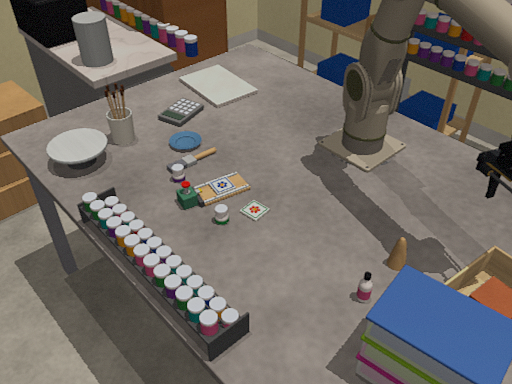

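The top view shows the jig around (303,170): tower and red head at (309,138), tile at (300,178), pots at (266,148) and (345,155), spare tile at (254,181). Next I'll measure these coarsely.

```bash
cat > h.py <<'E'
from bench import *
import cv2, numpy as np
from scipy.spatial.transform import Rotation as R
def cam(n):
    p=camera_params(n)
    if n=="wrist":
        s=read_state(); T=np.eye(4); T[:3,:3]=R.from_quat(s['eef_rot']).as_matrix(); T[:3,3]=s['ee_pos']
        M=T@p['mount']; return p['intrinsics'],M[:3,:3],M[:3,3]
    return p['intrinsics'],R.from_quat(p['orientation']).as_matrix(),p['xyz']
def ray(c,u,v):
    K,Rm,t=c; d=Rm@np.linalg.solve(K,[u,v,1.]); return t,d
def onz(c,u,v,z):
    t,d=ray(c,u,v); return t+d*(z-t[2])/d[2]
def proj(c,P):
    K,Rm,t=c; q=K@(Rm.T@(np.asarray(P)-t)); return q[:2]/q[2]
def tri(c1,p1,c2,p2):
    a,d=ray(c1,*p1); b,e=ray(c2,*p2)
    s=np.linalg.lstsq(np.c_[d,-e],b-a,rcond=None)[0]
    P,Q=a+s[0]*d,b+s[1]*e; return (P+Q)/2,np.linalg.norm(P-Q)
def blobs(img,lo,hi,amin=10):
    h=cv2.cvtColor(img,cv2.COLOR_RGB2HSV); m=cv2.inRange(h,lo,hi)
    n,l,st,ce=cv2.connectedComponentsWithStats(m)
    return [(st[i].tolist(),ce[i].round(1).tolist()) for i in range(1,n) if st[i,4]>=amin],m
E
python3 - <<'E'
from h import *
for n,(x,y,w,h) in dict(top=(235,120,120,95),scene=(150,120,130,110)).items():
    im=cv2.imread(f"pics/{n}0.png"); c=im[y:y+h,x:x+w]
    cv2.imwrite(f"pics/{n}0z.png",cv2.resize(c,None,fx=6,fy=6,interpolation=cv2.INTER_CUBIC)[:600])
    rgb=im[:,:,::-1].copy(); sub=np.zeros_like(rgb); sub[y:y+h,x:x+w]=rgb[y:y+h,x:x+w]
    print(n,'red',blobs(sub,(0,150,100),(8,255,255))[0]); print('green',blobs(sub,(60,100,30),(90,255,255))[0]); print('blue',blobs(sub,(100,60,30),(130,255,255))[0]); print('wood',blobs(sub,(12,70,100),(28,255,255))[0])
E
```

```text
top red [([307, 133, 8, 8, 53], [310.5, 136.2])]
green [([299, 132, 19, 16, 112], [306.6, 141.2])]
blue [([296, 173, 10, 10, 44], [300.5, 177.7])]
wood [([293, 151, 22, 19, 299], [303.7, 159.8]), ([252, 178, 4, 5, 16], [253.5, 180.0]), ([281, 187, 28, 19, 315], [296.2, 196.1])]
scene red [([181, 181, 9, 7, 48], [185.2, 183.8]), ([255, 209, 5, 4, 10], [256.7, 210.4])]
green [([177, 187, 21, 22, 280], [187.1, 198.4]), ([215, 219, 14, 6, 30], [221.7, 221.9])]
blue [([169, 131, 32, 19, 475], [184.8, 139.9]), ([218, 183, 5, 5, 12], [219.3, 185.2]), ([221, 182, 6, 5, 12], [224.2, 183.8])]
wood [([194, 147, 23, 12, 110], [205.4, 152.6]), ([228, 173, 20, 15, 153], [237.3, 180.3]), ([198, 185, 19, 16, 182], [206.3, 192.3]), ([205, 186, 46, 20, 137], [227.2, 195.8]), ([252, 208, 5, 3, 11], [254.0, 209.0])]
```

View pics/top0z.png

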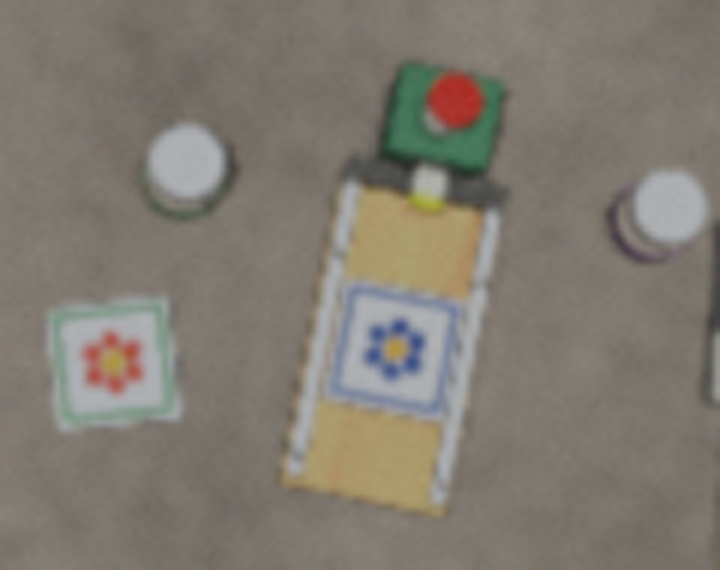

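View pics/scene0z.png

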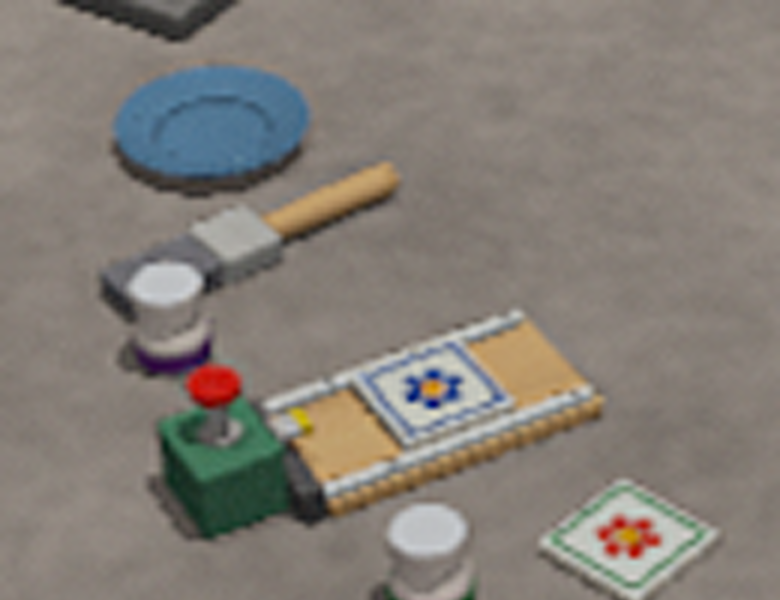

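```bash
python3 - <<'E'
from h import *
ct,cs=cam("top"),cam("scene")
z=lambda u,v:((u+.5)/6-.5+235,(v+.5)/6-.5+120)
zs=lambda u,v:((u+.5)/6-.5+150,(v+.5)/6-.5+120)
print('red',tri(ct,z(456,101),cs,zs(214,385)))
print('flower',tri(ct,z(397,349),cs,zs(432,388)), onz(ct,*z(397,349),.022),onz(cs,*zs(432,388),.022))
for p in [(285,485),(443,513)]: print('wood',onz(ct,*z(*p),.012))
a=[onz(ct,*z(*p),.018) for p in [(351,185),(295,475),(492,212),(438,503)]]
print('rails',a,[np.degrees(np.arctan2(*(a[i]-a[i+1])[[1,0]])) for i in(0,2)])
a=[onz(ct,*z(*p),.045) for p in [(402,64),(507,77),(494,172),(385,150)]]
print('tower',a,np.mean(a,0))
print('yellow',onz(ct,*z(428,203),.03))
for n,p in dict(potL=(190,160),potR=(670,206)).items(): print(n,onz(ct,*z(*p),.052))
print(R.from_quat(read_state()['eef_rot']).as_matrix())
E
```

```text
red (array([ 0.65655243, -0.17217325,  0.07718901]), np.float64(0.0017744210505424103))
flower (array([ 0.53565559, -0.14887146,  0.0224289 ]), np.float64(0.0016542937696571501)) [ 0.53629799 -0.14952983  0.022     ] [ 0.53488285 -0.14855984  0.022     ]
wood [ 0.46442569 -0.09136526  0.012     ]
wood [ 0.45052024 -0.17503412  0.012     ]
rails [array([ 0.62465111, -0.12563567,  0.018     ]), array([ 0.46931745, -0.09611607,  0.018     ]), array([ 0.61105842, -0.20095291,  0.018     ]), array([ 0.45538352, -0.1715236 ,  0.018     ])] [np.float64(-10.760177432808012), np.float64(-10.70505642509711)]
tower [array([ 0.68413774, -0.14945482,  0.045     ]), array([ 0.67797595, -0.20470298,  0.045     ]), array([ 0.62721477, -0.1975508 ,  0.045     ]), array([ 0.63811983, -0.14044831,  0.045     ])] [ 0.65686207 -0.17303923  0.045     ]
yellow [ 0.61317555 -0.165045    0.03      ]
potL [ 0.62995087 -0.03814873  0.052     ]
potR [ 0.60907892 -0.28804694  0.052     ]
[[-3.71856060e-04 -9.29117819e-01  3.69783640e-01]
 [-1.15817095e-03  3.69783818e-01  9.29117101e-01]
 [-9.99999260e-01 -8.27748443e-05 -1.21358362e-03]]
```

Request:
arm_command(targets=[[255,0,-317,-283,-0.19,0,0],[255,0,-317,-283,-0.19,0,0],[255,0,-317,-283,-0.19,0,0],[255,0,-317,-283,-0.19,0,0],[255,0,-317,-283,-0.19,0,0],[255,0,-317,-283,-0.19,0,0],[255,0,-317,-283,-0.19,0,0],[255,0,-317,-283,-0.19,0,0],[255,0,-317,-283,-0.19,0,0],[255,0,-317,-283,-0.19,0,0]], newtons=20)

```text
time: 1.1
ee_pos: [0.4225, 0.1967, 0.199]
eef_rot: [-0.449, 0.546, 0.449, 0.546]
ft_force: [-0.2, -0.3, -0.1]
width: 0.0152
```

```bash
cat > d.py <<'E'
from h import *
import sys
def d(P,yaw=None):
    s=read_state();M=R.from_quat(s['eef_rot']).as_matrix();print(s['time'],s['ee_pos'].round(4),s['ft_force'].round(2),s['width'].round(4))
    print('tool z yaw',np.degrees(np.arctan2(M[1,2],M[0,2])).round(2),'down',M[:,0].round(3))
    if P is not None: print('shift mm',((M.T@(np.array(P)-s['ee_pos']))*1000).round(1))
E
python3 -c "
from d import *
d((.4738,-.1375,.2))"
```

```text
Traceback (most recent call last):
  File "d.py", line 4, in d
    s=read_state();M=R.from_quat(s['eef_rot']).as_matrix();print(s['time'],s['ee_pos'].round(4),s['ft_force'].round(2),s['width'].round(4))
                                                                                                                       ^^^^^^^^^^^^^^^^
AttributeError: 'float' object has no attribute 'round'
```

```bash
sed -i "s/s\['width'\].round(4)/round(s['width'],4)/" d.py
python3 -c "
from d import *
d((.4738,-.1375,.2))"
```

```text
1.1 [0.4225 0.1967 0.199 ] [-0.2  -0.34 -0.06] 0.0152
tool z yaw 78.82 down [ 0. -0. -1.]
shift mm [  -0.8 -115.1 -317.9]
```

Request:
arm_command(targets=[[255,0,-115,-318,0,0,0],[255,0,-115,-318,0,0,0],[255,0,-115,-318,0,0,0],[255,0,-115,-318,0,0,0],[255,0,-115,-318,0,0,0],[255,0,-115,-318,0,0,0],[255,0,-115,-318,0,0,0],[255,0,-115,-318,0,0,0],[255,0,-115,-318,0,0,0],[255,0,-115,-318,0,0,0]])

```text
time: 2.1
ee_pos: [0.4744, -0.1316, 0.1987]
eef_rot: [-0.451, 0.544, 0.452, 0.544]
ft_force: [0.6, -0.1, -0.1]
width: 0.0002
```

```bash
python3 -c "
from d import *
d(None)
np.savez('w1.npz',*cam('wrist'))
cv2.imwrite('pics/w1.png',camera('wrist')[:,:,::-1])"
```

```text
2.1 [ 0.4744 -0.1316  0.1987] [ 0.6  -0.14 -0.05] 0.0002
tool z yaw 79.31 down [-0.001  0.001 -1.   ]
```

View pics/w1.png

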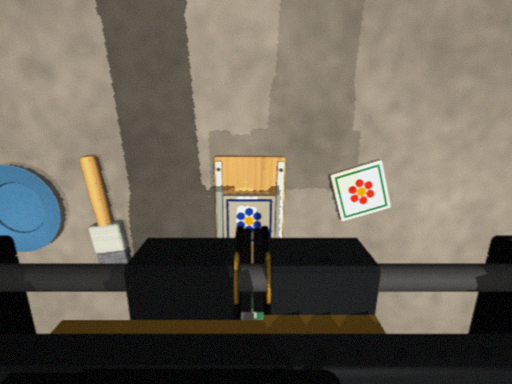

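The wrist view shows the jig's open end at row 155, columns 215-285. The tile's near edge is at row ~194 and its flower at about (249,220). I'll zoom in and check these.

```bash
python3 - <<'E'
from h import *
im=cv2.imread('pics/w1.png')[145:245,200:300]
cv2.imwrite('pics/w1z.png',cv2.resize(im,None,fx=6,fy=6,interpolation=cv2.INTER_CUBIC))
E
```

```text
(no output)
```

View pics/w1z.png

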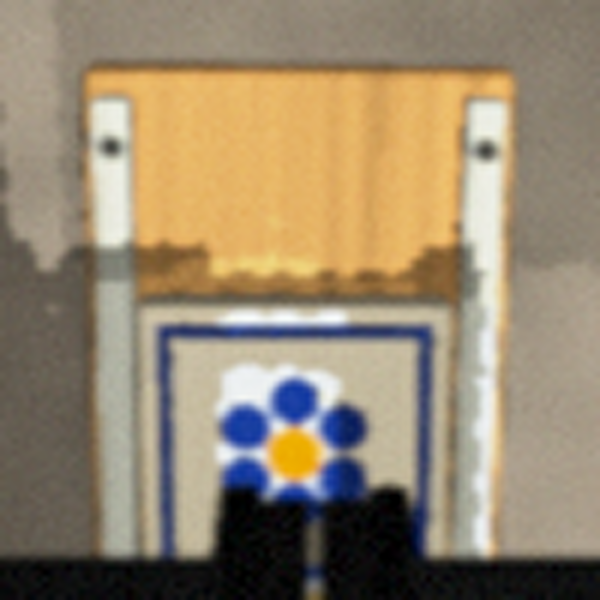

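```bash
python3 - <<'E'
from h import *
f=np.load('w1.npz'); c=[f[k] for k in f.files]
z=lambda u,v:((u+.5)/6-.5+200,(v+.5)/6-.5+145)
P={}
for n,(p,h) in dict(flower=((295,454),.022),nl=((140,304),.022),nr=((457,304),.022),wl=((88,68),.012),wr=((515,68),.012),rl0=((132,99),.018),rl1=((137,540),.018),rr0=((465,99),.018),rr1=((456,540),.018)).items():
    P[n]=onz(c,*z(*p),h); print(n,P[n].round(4))
for a,b in [('rl0','rl1'),('rr0','rr1')]: d=P[b]-P[a];print(np.degrees(np.arctan2(d[1],d[0])), np.linalg.norm(P['rl0']-P['rr0']))
d=P['nl']-P['nr']; print('tile near edge yaw',np.degrees(np.arctan2(d[1],d[0]))-90,np.linalg.norm(d)); d=P['wl']-P['wr']; print(np.degrees(np.arctan2(d[1],d[0]))-90,np.linalg.norm(d))
w=(P['wl']+P['wr'])/2
for y in(-10.2,-10.7):
    u=np.array([np.cos(np.radians(y)),np.sin(np.radians(y))]);n=np.array([-u[1],u[0]])
    o=w[:2]+.135*u; print(y,'origin',o,'head',o+.069*u,'tile rel',(P['flower'][:2]-o)@u,(P['flower'][:2]-o)@n,'near',((P['nl']+P['nr'])[:2]/2-o)@u)
E
```

```text
flower [ 0.5366 -0.1475  0.022 ]
nl [ 0.4978 -0.173   0.022 ]
nr [ 0.51  -0.108  0.022]
wl [ 0.4488 -0.1744  0.012 ]
wr [ 0.4651 -0.0877  0.012 ]
rl0 [ 0.4559 -0.166   0.018 ]
rl1 [ 0.5515 -0.1857  0.018 ]
rr0 [ 0.4684 -0.0992  0.018 ]
rr1 [ 0.5645 -0.1169  0.018 ]
-11.609648166664423 0.06802865247973848
-10.459856202085353 0.06802865247973848
tile near edge yaw -190.65217796441252 0.06617239069845306
-190.64770900515293 0.0882313700706431
-10.2 origin [ 0.58980193 -0.1549403 ] head [ 0.65771142 -0.16715915] tile rel -0.05366646267582637 -0.002116454371980081 near -0.08711419096850939
-10.7 origin [ 0.58958825 -0.15609885] head [ 0.65738853 -0.16890985] tile rel -0.05365109029350008 -0.0014066137832150732 near -0.08710703550877302
```

```bash
python3 -c "
from d import *
d((.4789,-.1367,.017))"
```

```text
2.15 [ 0.4744 -0.1316  0.1988] [ 0.39  0.91 -0.22] 0.0002
tool z yaw 79.33 down [-0.     0.001 -1.   ]
shift mm [181.8  -5.5  -4.3]
```

Request:
arm_command(targets=[[255,50,-5,-4,0,0,0],[255,100,-5,-4,0,0,0],[255,140,-5,-4,0,0,0],[255,150,-5,-4,0,0,0],[255,150,-5,-4,0,0,0],[255,150,-5,-4,0,0,0]])

```text
time: 2.75
ee_pos: [0.4798, -0.138, 0.0508]
eef_rot: [-0.451, 0.544, 0.45, 0.545]
ft_force: [0.0, 0.2, 0.8]
width: 0.0003
```

```bash
python3 -c "
from d import *
d((.4789,-.1367,.017))
np.savez('w2.npz',*cam('wrist'))
cv2.imwrite('pics/w2.png',camera('wrist')[:,:,::-1])"
```

```text
2.75 [ 0.4798 -0.138   0.0508] [0.01 0.2  0.79] 0.0003
tool z yaw 79.23 down [ 0.002  0.    -1.   ]
shift mm [33.8  1.2  1.1]
```

View pics/w2.png

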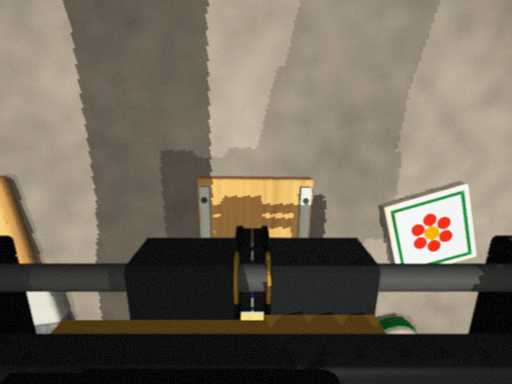

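The fingers (columns 237-270) sit centred between the rails (203-305). I'll lower the rest of the way.

Request:
arm_command(targets=[[255,15,1,1,0,0,0],[255,25,1,1,0,0,0],[255,30,1,1,0,0,0],[255,33,1,1,0,0,0],[255,33,1,1,0,0,0]])

```text
time: 3.3
ee_pos: [0.4777, -0.1371, 0.0161]
eef_rot: [-0.451, 0.545, 0.451, 0.545]
ft_force: [-1.1, 0.1, 0.5]
width: 0.0003
```

```bash
python3 -c "
from d import *
d((.5295,-.1464,.017))"
```

```text
3.3 [ 0.4777 -0.1371  0.0161] [-1.11  0.13  0.47] 0.0003
tool z yaw 79.18 down [-0.  0. -1.]
shift mm [ -0.9 -52.6   0.6]
```

Request:
arm_command(targets=[[255,0,-5,0.3,0,0,0],[255,0,-10,0.3,0,0,0],[255,0,-14,0.3,0,0,0],[255,0,-18,0.3,0,0,0],[255,0,-22,0.3,0,0,0],[255,0,-26,0.3,0,0,0],[255,0,-30,0.3,0,0,0]])

```text
time: 4.0
ee_pos: [0.5075, -0.1425, 0.016]
eef_rot: [-0.451, 0.545, 0.451, 0.545]
ft_force: [0.4, -0.0, -0.1]
width: 0.0003
```

```bash
python3 -c "
from d import *
d((.5433,-.1489,.017))
cv2.imwrite('pics/t2.png',cv2.resize(camera('top')[120:215,235:355,::-1],None,fx=6,fy=6,interpolation=cv2.INTER_CUBIC))"
```

```text
4.0 [ 0.5075 -0.1425  0.016 ] [ 0.37 -0.   -0.12] 0.0003
tool z yaw 79.18 down [-0.  0. -1.]
shift mm [ -1.  -36.4   0.4]
```

View pics/t2.png

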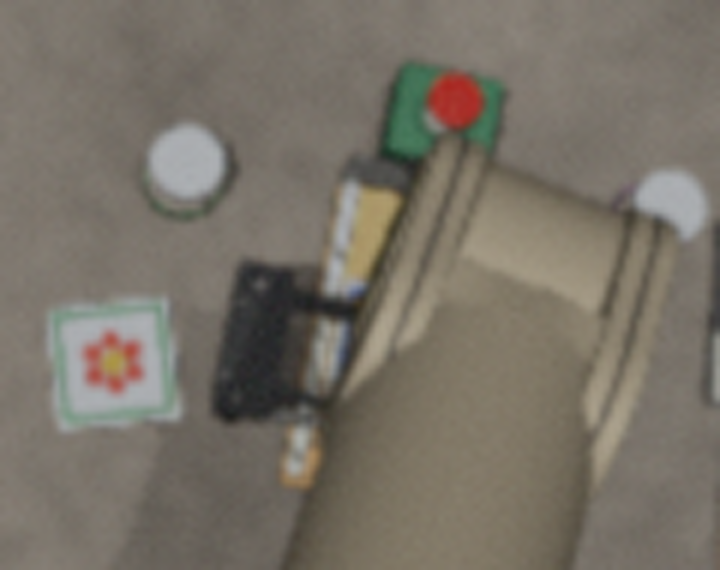

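The arm covers most of the tile, but the channel ahead of it is still open and the teal pot and spare tile haven't moved. I'll keep pushing.

Request:
arm_command(targets=[[255,0,-4,0.3,0,0,0],[255,0,-8,0.3,0,0,0],[255,0,-12,0.3,0,0,0],[255,0,-16,0.3,0,0,0],[255,0,-20,0.3,0,0,0],[255,0,-23,0.3,0,0,0],[255,0,-26,0.3,0,0,0],[255,0,-28,0.3,0,0,0],[255,0,-29,0.3,0,0,0]])

```text
time: 4.95
ee_pos: [0.5358, -0.1476, 0.016]
eef_rot: [-0.451, 0.545, 0.451, 0.545]
ft_force: [-0.8, -0.0, 0.5]
width: 0.0006
```

```bash
python3 -c "
from d import *
d((.5433,-.1489,.017))
cv2.imwrite('pics/s2.png',cv2.resize(camera('scene')[150:240,150:280,::-1],None,fx=6,fy=6,interpolation=cv2.INTER_CUBIC))"
```

```text
4.95 [ 0.5358 -0.1476  0.016 ] [-0.85 -0.04  0.52] 0.0006
tool z yaw 79.18 down [-0.  0. -1.]
shift mm [-1.  -7.6  0.1]
```

View pics/s2.png

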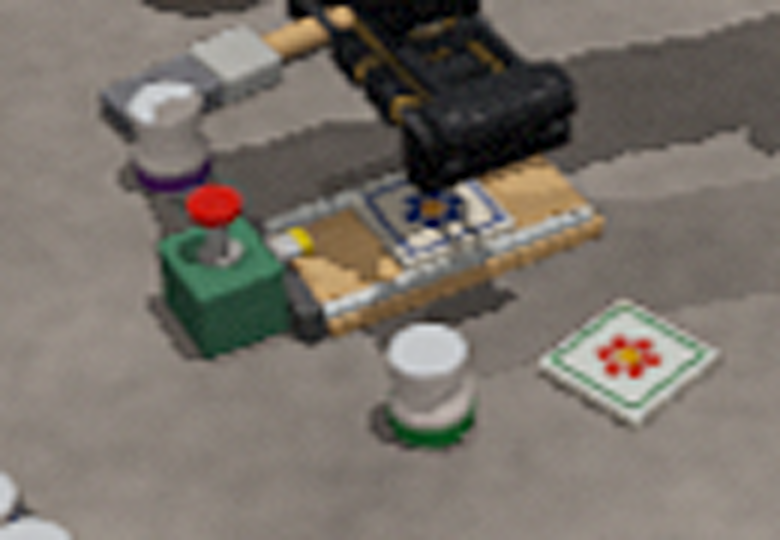

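```bash
python3 - <<'E'
from h import *
s=read_state(); print(s['ee_pos'],s['time'])
for n,off in (('scene',(150,150)),('top',(235,120))):
    c=cam(n)
    for z in (0.016,.03,.05,.07): 
        p=proj(c,[*s['ee_pos'][:2],z]); print(n,z,(p-off)*6+2.5)
im=camera('scene'); cv2.imwrite('pics/s3.png',cv2.resize(im[100:240,130:300,::-1],None,fx=4.2,fy=4.2,interpolation=cv2.INTER_CUBIC))
cv2.imwrite('pics/w3.png',camera('wrist')[:,:,::-1])
E
```

```text
[ 0.53588172 -0.14759794  0.01602198] 5.0
scene 0.016 [432.18742415 218.22393879]
scene 0.03 [431.02548697 198.11909324]
scene 0.05 [429.34227595 168.99471535]
scene 0.07 [427.63103603 139.38535707]
top 0.016 [391.90225291 351.17585472]
top 0.03 [395.3019396  347.80038628]
top 0.05 [400.28792311 342.84992126]
top 0.07 [405.43254367 337.74194927]
```

View pics/s3.png

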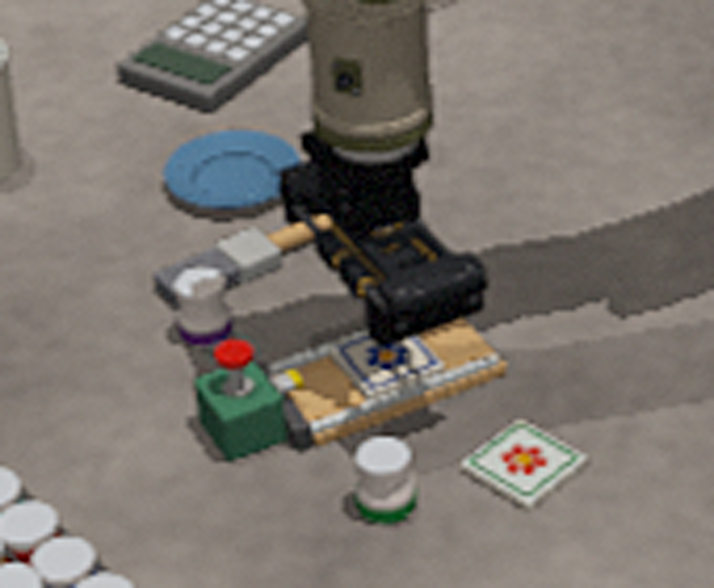

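View pics/w3.png

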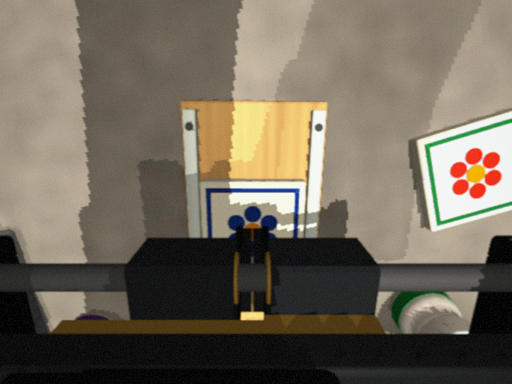

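```bash
python3 - <<'E'
from h import *
c=cam('wrist');s=read_state();M=R.from_quat(s['eef_rot']).as_matrix()
z=lambda p:((p-[200,145])*6+2.5).round(0)
for b in (0,.01,.019,.03,.051,.07):
  print(b,proj(c,s['ee_pos']-b*M[:,0]).round(1),proj(c,s['ee_pos']-b*M[:,0]+.0095*M[:,1]).round(1))
im=cv2.imread('pics/w3.png')[170:270,200:300]
cv2.imwrite('pics/w3z.png',cv2.resize(im,None,fx=6,fy=6,interpolation=cv2.INTER_CUBIC))
im=camera('scene'); cv2.imwrite('pics/s4.png',cv2.resize(im[165:200,200:250,::-1],None,fx=14,fy=14,interpolation=cv2.INTER_CUBIC))
E
```

```text
0 [252.2 226.4] [252.2 212.9]
0.01 [252.2 232.4] [252.2 218.3]
0.019 [252.2 238.4] [252.2 223.7]
0.03 [252.3 246.6] [252.3 231.1]
0.051 [252.3 265.3] [252.3 248.1]
0.07 [252.4 287.2] [252.4 268. ]
```

View pics/w3z.png

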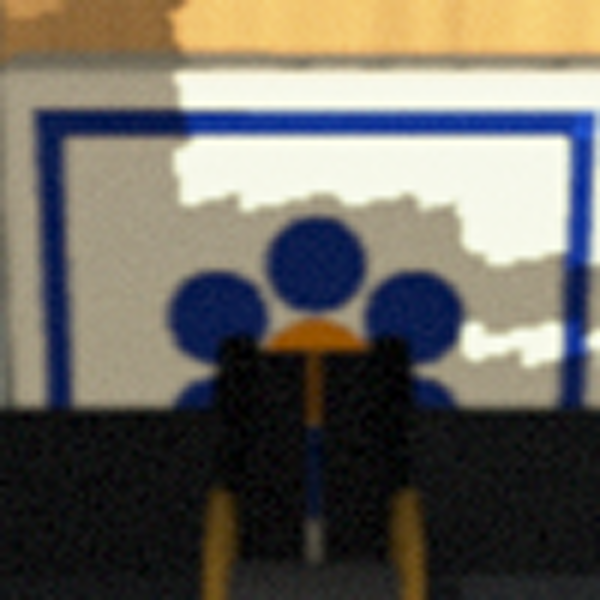

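View pics/s4.png

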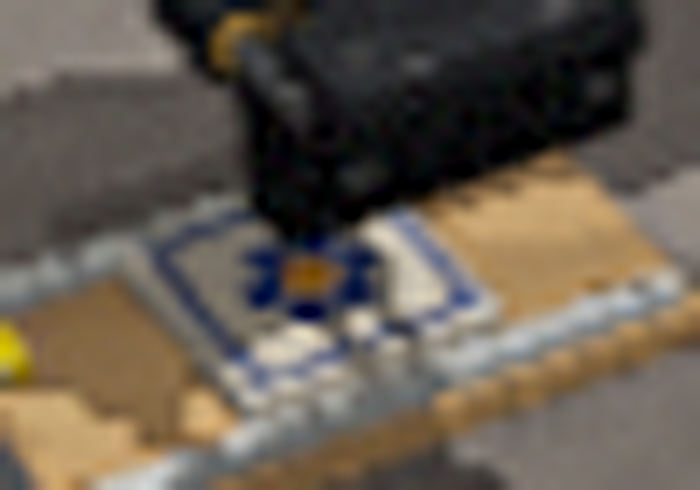

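```bash
python3 - <<'E'
from h import *
im=cv2.imread('pics/w3.png')[90:200,175:335]
cv2.imwrite('pics/w3y.png',cv2.resize(im,None,fx=5,fy=5,interpolation=cv2.INTER_CUBIC))
E
```

```text
(no output)
```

View pics/w3y.png

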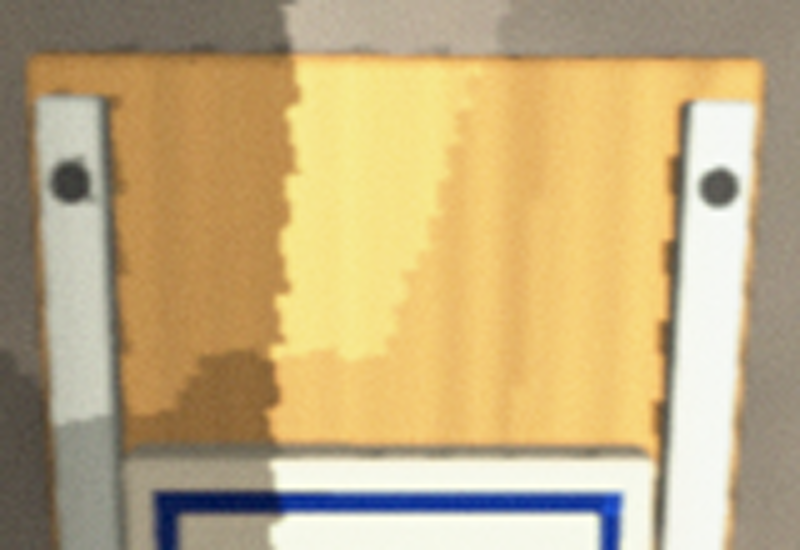

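```bash
python3 - <<'E'
from h import *
c=cam('wrist'); z=lambda u,v:((u+.5)/5-.5+175,(v+.5)/5-.5+90)
for n,a,b,h in [('wood',(28,57),(764,61),.012),('rail in',(107,100),(687,103),.018),('tile',(128,460),(653,462),.022)]:
    A,B=onz(c,*z(*a),h),onz(c,*z(*b),h);d=B-A; print(n,A.round(4),B.round(4),np.linalg.norm(d).round(4),np.degrees(np.arctan2(d[1],d[0]))-90, 'depth',c[2][2]-h)
E
```

```text
wood [ 0.4495 -0.1753  0.012 ] [ 0.4665 -0.0884  0.012 ] 0.0885 -11.073709227196005 depth 0.19013130984046375
rail in [ 0.4562 -0.166   0.018 ] [ 0.4693 -0.0992  0.018 ] 0.0681 -11.061888811835047 depth 0.18413130984046377
tile [ 0.4982 -0.1729  0.022 ] [ 0.5105 -0.1097  0.022 ] 0.0644 -11.00471713370446 depth 0.18013130984046377
```

The tile hasn't moved: the fingertips passed over it, so the real tips are higher than the reported TCP. I'll back off and find the tip height before pushing again.

Request:
arm_command(targets=[[255,-10,0,0,0,0,0],[255,-15,10,0,0,0,0],[255,-15,30,0,0,0,0],[255,-15,50,0,0,0,0],[255,-10,58,0,0,0,0],[255,0,60,0,0,0,0],[255,0,60,0,0,0,0]])

```text
time: 5.85
ee_pos: [0.4762, -0.1359, 0.015]
eef_rot: [-0.45, 0.545, 0.451, 0.545]
ft_force: [-0.3, -0.1, 0.6]
width: 0.0004
```

```bash
python3 - <<'E'
from d import *
d(None); s=read_state()
for n in('scene','top'): print(n,proj(cam(n),s['ee_pos']),proj(cam(n),s['ee_pos']+[0,0,.02]))
im=camera('scene'); cv2.imwrite('pics/s5.png',im[:,:,::-1]); cv2.imwrite('pics/s5z.png',cv2.resize(im[155:205,205:265,::-1],None,fx=12,fy=12,interpolation=cv2.INTER_CUBIC))
cv2.imwrite('pics/w5.png',camera('wrist')[:,:,::-1]);np.savez('w5.npz',*cam('wrist'))
E
```

```text
5.85 [ 0.4762 -0.1359  0.015 ] [-0.33 -0.14  0.55] 0.0004
tool z yaw 79.2 down [-0.001  0.    -1.   ]
scene [237.97485452 180.0816092 ] [237.8340785  175.31072545]
top [296.21510596 196.79309909] [296.97443975 196.27283416]
```

View pics/s5z.png

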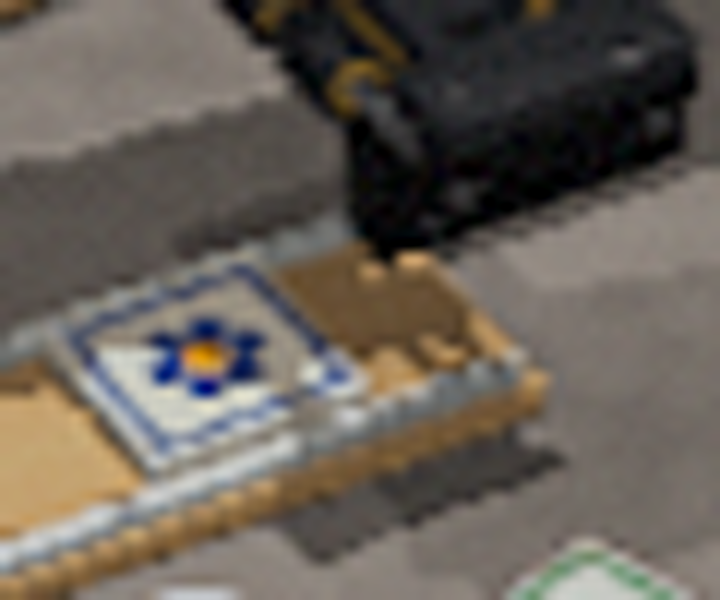

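View pics/w5.png

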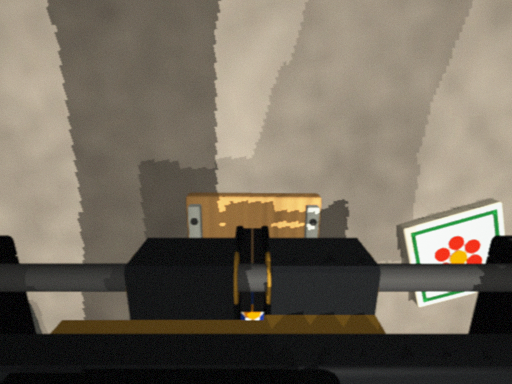

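The visible tip bottom in the scene crop is at about (238.3,175.8). That is ~18 mm above the reported TCP, so the real tip is at z≈33 mm. I'll lower in small steps and watch the force.

Request:
arm_command(targets=[[255,3,0,0,0,0,0],[255,6,0,0,0,0,0],[255,8,0,0,0,0,0],[255,10,0,0,0,0,0],[255,10,0,0,0,0,0]])

```text
time: 6.45
ee_pos: [0.4766, -0.1363, 0.0057]
eef_rot: [-0.451, 0.545, 0.451, 0.545]
ft_force: [-0.5, 0.3, -0.4]
width: 0.0006
```

```bash
python3 - <<'E'
from d import *
d(None); s=read_state()
for n in('scene',): print(n,proj(cam(n),s['ee_pos']),proj(cam(n),s['ee_pos']+[0,0,.02]))
im=camera('scene'); cv2.imwrite('pics/s6z.png',cv2.resize(im[155:205,205:265,::-1],None,fx=12,fy=12,interpolation=cv2.INTER_CUBIC))
E
```

```text
6.45 [ 0.4766 -0.1363  0.0057] [-0.54  0.32 -0.45] 0.0006
tool z yaw 79.18 down [-0.  0. -1.]
scene [237.87265818 182.25596399] [237.73158542 177.52041318]
```

View pics/s6z.png

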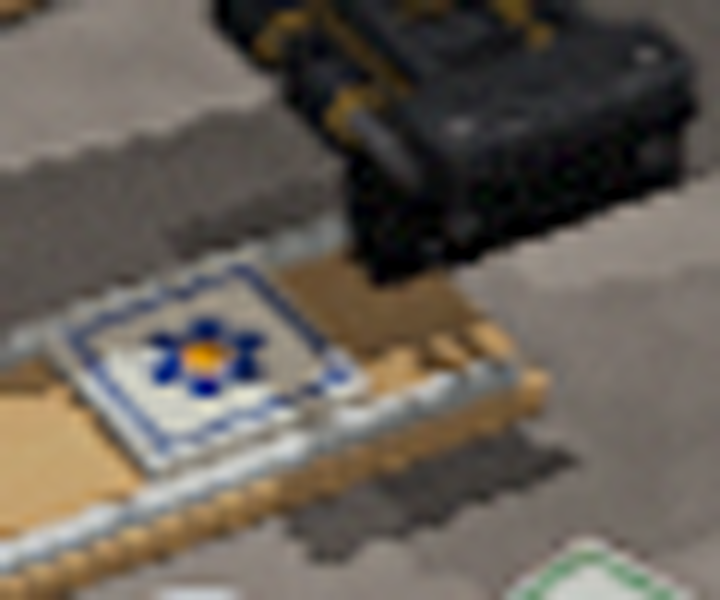

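Still no contact with the reported TCP at 5.7 mm, which is below the bed's top. That confirms the offset. The tip is now at about z 23 mm, so I'll go 6 mm lower.

Request:
arm_command(targets=[[255,2,0,0,0,0,0],[255,4,0,0,0,0,0],[255,6,0,0,0,0,0],[255,6,0,0,0,0,0]])

```text
time: 6.9
ee_pos: [0.4765, -0.1362, -0.0003]
eef_rot: [-0.451, 0.545, 0.451, 0.545]
ft_force: [-0.1, -1.0, -0.2]
width: 0.0003
```

```bash
python3 - <<'E'
from d import *
d(None)
im=camera('scene'); cv2.imwrite('pics/s7z.png',cv2.resize(im[155:205,205:265,::-1],None,fx=12,fy=12,interpolation=cv2.INTER_CUBIC))
E
```

```text
6.9 [ 4.765e-01 -1.362e-01 -3.000e-04] [-0.08 -0.96 -0.19] 0.0003
tool z yaw 79.18 down [-0.  0. -1.]
```

View pics/s7z.png

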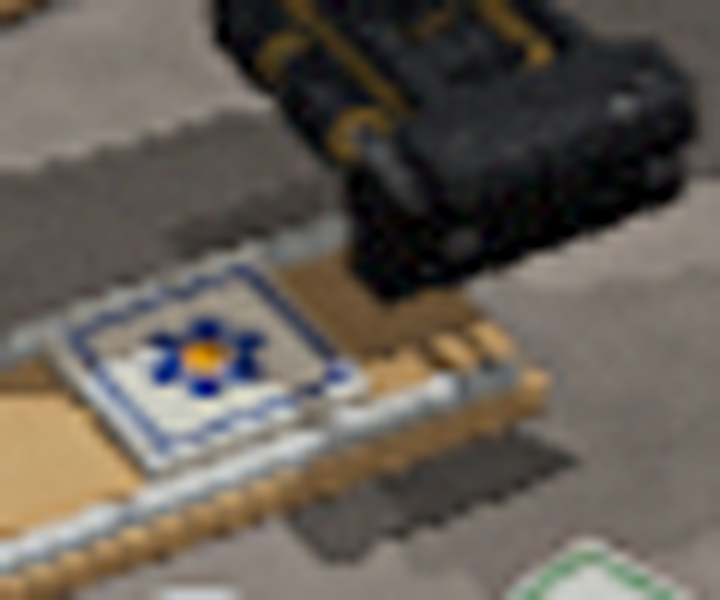

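Request:
arm_command(targets=[[255,1.5,0,0,0,0,0],[255,1.5,-5,0,0,0,0],[255,1.5,-10,0,0,0,0],[255,1.5,-13,0,0,0,0],[255,1.5,-16,0,0,0,0],[255,1.5,-19,0,0,0,0],[255,1.5,-22,0,0,0,0],[255,1.5,-25,0,0,0,0],[255,1.5,-28,0,0,0,0]])

```text
time: 7.85
ee_pos: [0.5044, -0.1415, -0.0015]
eef_rot: [-0.451, 0.545, 0.451, 0.545]
ft_force: [-0.1, 0.1, 1.3]
width: 0.0003
```

```bash
python3 - <<'E'
from d import *
d(None)
im=camera('scene'); cv2.imwrite('pics/s8z.png',cv2.resize(im[155:205,205:265,::-1],None,fx=12,fy=12,interpolation=cv2.INTER_CUBIC))
E
```

```text
7.85 [ 0.5044 -0.1415 -0.0015] [-0.13  0.14  1.34] 0.0003
tool z yaw 79.18 down [-0.  0. -1.]
```

View pics/s8z.png

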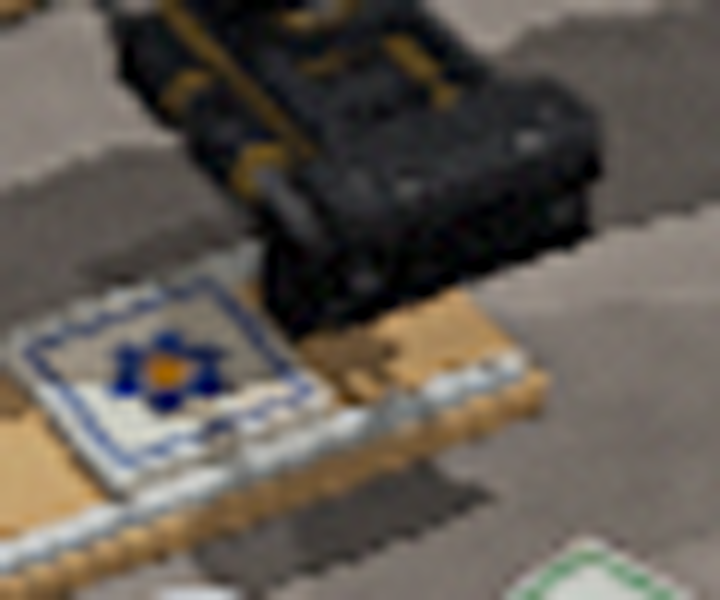

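The tile is moving: its flower went from zoom (205,355) to (168,372). I'll continue.

Request:
arm_command(targets=[[255,0,-3,0,0,0,0],[255,0,-6,0,0,0,0],[255,0,-9,0,0,0,0],[255,0,-12,0,0,0,0],[255,0,-15,0,0,0,0],[255,0,-18,0,0,0,0],[255,0,-21,0,0,0,0],[255,0,-24,0,0,0,0],[255,0,-27,0,0,0,0]])

```text
time: 8.8
ee_pos: [0.531, -0.1466, -0.0015]
eef_rot: [-0.451, 0.545, 0.451, 0.545]
ft_force: [-0.8, -0.7, 0.7]
width: 0.0003
```

```bash
python3 - <<'E'
from d import *
d(None)
im=camera('scene'); cv2.imwrite('pics/s9.png',im[:,:,::-1]); cv2.imwrite('pics/s9z.png',cv2.resize(im[165:210,180:240,::-1],None,fx=12,fy=12,interpolation=cv2.INTER_CUBIC))
cv2.imwrite('pics/w9.png',camera('wrist')[:,:,::-1])
E
```

```text
8.8 [ 0.531  -0.1466 -0.0015] [-0.76 -0.65  0.69] 0.0003
tool z yaw 79.18 down [-0.  0. -1.]
```

View pics/s9z.png

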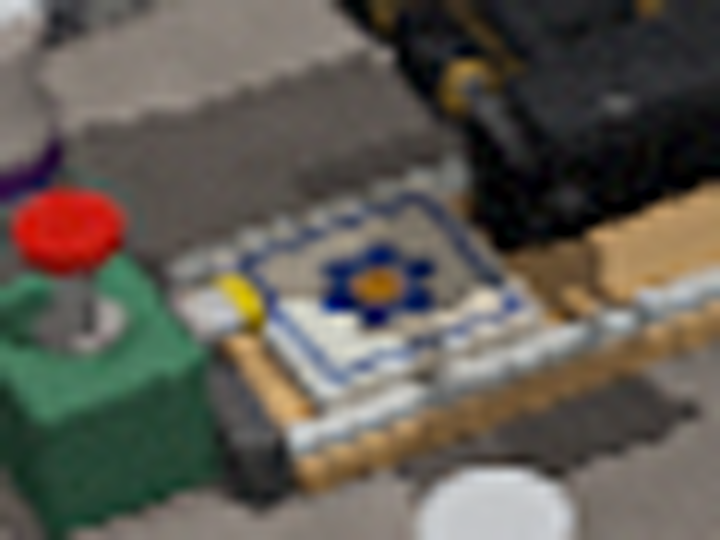

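```bash
python3 - <<'E'
from d import *
c=cam('scene'); o=np.array([.589,-.1575]);u=np.array([np.cos(np.radians(-10.7)),np.sin(np.radians(-10.7))])
for p in [((377+.5)/12-.5+180,(286+.5)/12-.5+165)]: print('tile jig x',(onz(c,*p,.022)[:2]-o)@u)
print('tcp',(read_state()['ee_pos'][:2]-o)@u)
E
```

```text
tile jig x -0.01599120394360813
tcp -0.058758762965560124
```

Request:
arm_command(targets=[[255,0,-2,0,0,0,0],[255,0,-4,0,0,0,0],[255,0,-6,0,0,0,0],[255,0,-8,0,0,0,0],[255,0,-9,0,0,0,0]])

```text
time: 9.4
ee_pos: [0.5398, -0.1483, -0.0015]
eef_rot: [-0.451, 0.545, 0.451, 0.545]
ft_force: [-0.8, 1.1, -0.1]
width: 0.0008
```

Request:
arm_command(targets=[[255,0,-1,0,0,0,0],[255,0,-2,0,0,0,0],[255,0,-2,0,0,0,0]])

```text
time: 9.7
ee_pos: [0.5417, -0.1487, -0.0015]
eef_rot: [-0.451, 0.545, 0.451, 0.545]
ft_force: [0.0, 0.4, 0.9]
width: 0.0005
```

Request:
arm_command(targets=[[255,0,-0.7,0,0,0,0],[255,0,-1.4,0,0,0,0]])

```text
time: 9.9
ee_pos: [0.543, -0.1489, -0.0015]
eef_rot: [-0.451, 0.545, 0.451, 0.545]
ft_force: [-1.1, -0.4, 0.3]
width: 0.0007
```

Request:
arm_command(targets=[[255,0,-0.7,0,0,0,0]])

```text
time: 10.0
ee_pos: [0.5437, -0.149, -0.0014]
eef_rot: [-0.451, 0.545, 0.451, 0.545]
ft_force: [-0.7, 1.3, 1.1]
width: 0.0001
```

```bash
python3 - <<'E'
from d import *
d(None)
im=camera('scene'); cv2.imwrite('pics/s10.png',im[:,:,::-1]); cv2.imwrite('pics/s10z.png',cv2.resize(im[165:210,180:240,::-1],None,fx=12,fy=12,interpolation=cv2.INTER_CUBIC))
E
```

```text
10.0 [ 0.5437 -0.149  -0.0014] [-0.7   1.3   1.09] 0.0001
tool z yaw 79.18 down [ 0.  0. -1.]
```

View pics/s10z.png

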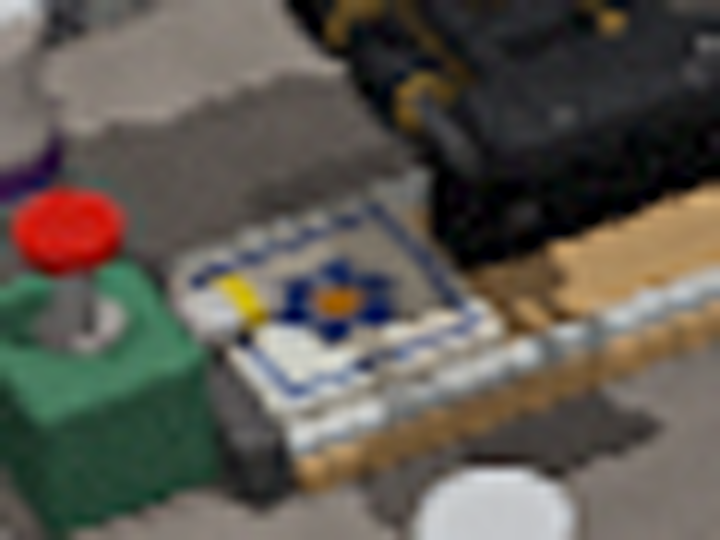

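Only a sliver of gap is left. I'll advance 0.5 mm per row and watch for the force to rise.

Request:
arm_command(targets=[[255,0,-0.5,0,0,0,0],[255,0,-1,0,0,0,0]])

```text
time: 10.25
ee_pos: [0.5445, -0.1493, -0.0014]
eef_rot: [-0.451, 0.545, 0.451, 0.545]
ft_force: [-2.5, -0.6, 2.9]
width: 0.0003
```

Request:
arm_command(targets=[[255,0,-0.5,0,0,0,0],[255,0,-0.5,0,0,0,0]])

```text
time: 10.45
ee_pos: [0.5447, -0.1493, -0.0015]
eef_rot: [-0.45, 0.545, 0.451, 0.545]
ft_force: [-4.5, 0.6, 4.5]
width: 0.0002
```

Request:
arm_command(targets=[[255,0,-0.5,0,0,0,0],[255,0,-0.5,0,0,0,0]])

```text
time: 10.65
ee_pos: [0.5448, -0.1493, -0.0016]
eef_rot: [-0.45, 0.545, 0.451, 0.545]
ft_force: [-6.5, 1.7, 6.7]
width: 0.0005
```

The force rises to about 6.5 N while the tip has stopped, so the tile is against the stop. I'll back off and rise. I need clearance above the head before going over it.

Request:
arm_command(targets=[[255,0,2,0,0,0,0],[255,0,6,0,0,0,0],[255,0,15,0,0,0,0],[255,-30,25,0,0,0,0],[255,-75,35,0,0,0,0],[255,-120,35,0,0,0,0],[255,-135,35,0,0,0,0],[255,-135,35,0,0,0,0]])

```text
time: 11.45
ee_pos: [0.5124, -0.143, 0.136]
eef_rot: [-0.452, 0.543, 0.45, 0.546]
ft_force: [0.8, -0.6, 0.7]
width: 0.0007
```

```bash
python3 - <<'E'
from d import *
d((.657,-.1708,.134))
im=camera('scene'); cv2.imwrite('pics/s11.png',im[:,:,::-1]); cv2.imwrite('pics/s11z.png',cv2.resize(im[165:210,180:240,::-1],None,fx=12,fy=12,interpolation=cv2.INTER_CUBIC))
np.savez('w11.npz',*cam('wrist')); im=camera('wrist'); cv2.imwrite('pics/w11.png',im[:,:,::-1])
E
```

```text
11.45 [ 0.5124 -0.143   0.136 ] [ 0.82 -0.63  0.72] 0.0007
tool z yaw 79.18 down [ 0.005  0.001 -1.   ]
shift mm [ 2.700e+00 -1.472e+02 -1.000e-01]
```

View pics/s11z.png

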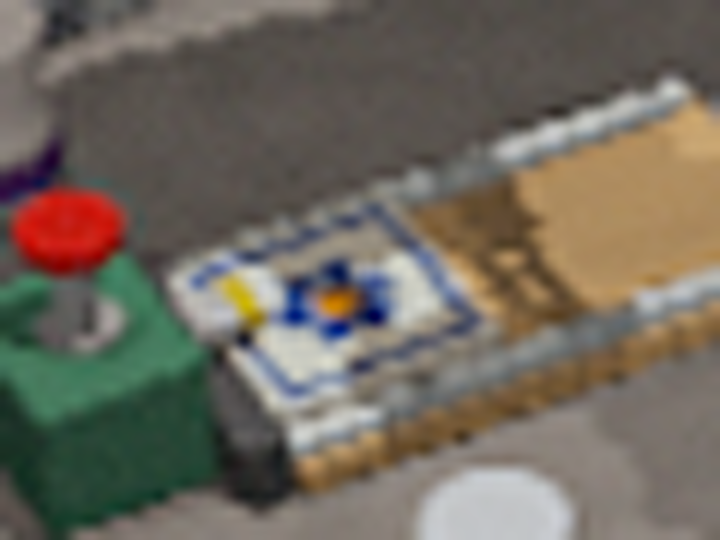

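View pics/w11.png

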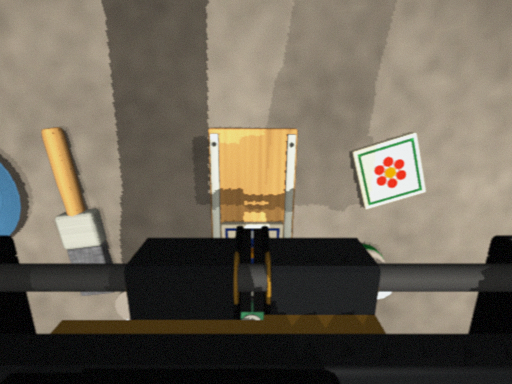

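The tile now lies flush at the stop, with its near edge at wrist row ~224 and the jaw's yellow tip above it. Next I'll check that edge and move over the head.

```bash
python3 - <<'E'
from h import *
f=np.load('w11.npz'); c=[f[k] for k in f.files]
im=cv2.imread('pics/w11.png')[120:240,200:305]; cv2.imwrite('pics/w11z.png',cv2.resize(im,None,fx=5,fy=5,interpolation=cv2.INTER_CUBIC))
g=im.astype(int)
for col in (25,80,88): print(col,[ (120+r,tuple(g[r,col])) for r in range(98,112)][::1])
E
```

```text
25 [(218, (np.int64(69), np.int64(120), np.int64(163))), (219, (np.int64(63), np.int64(112), np.int64(155))), (220, (np.int64(56), np.int64(95), np.int64(134))), (221, (np.int64(61), np.int64(92), np.int64(117))), (222, (np.int64(69), np.int64(85), np.int64(97))), (223, (np.int64(83), np.int64(103), np.int64(107))), (224, (np.int64(113), np.int64(135), np.int64(141))), (225, (np.int64(149), np.int64(177), np.int64(187))), (226, (np.int64(161), np.int64(188), np.int64(199))), (227, (np.int64(158), np.int64(178), np.int64(190))), (228, (np.int64(137), np.int64(133), np.int64(134))), (229, (np.int64(124), np.int64(108), np.int64(106))), (230, (np.int64(125), np.int64(108), np.int64(107))), (231, (np.int64(115), np.int64(103), np.int64(99)))]
80 [(218, (np.int64(69), np.int64(130), np.int64(174))), (219, (np.int64(66), np.int64(122), np.int64(166))), (220, (np.int64(52), np.int64(100), np.int64(136))), (221, (np.int64(56), np.int64(83), np.int64(105))), (222, (np.int64(78), np.int64(90), np.int64(98))), (223, (np.int64(91), np.int64(107), np.int64(113))), (224, (np.int64(125), np.int64(1
[... 459 characters left out ...]
219, (np.int64(164), np.int64(179), np.int64(178))), (220, (np.int64(163), np.int64(181), np.int64(177))), (221, (np.int64(163), np.int64(178), np.int64(178))), (222, (np.int64(160), np.int64(174), np.int64(174))), (223, (np.int64(166), np.int64(177), np.int64(178))), (224, (np.int64(161), np.int64(175), np.int64(174))), (225, (np.int64(165), np.int64(181), np.int64(180))), (226, (np.int64(168), np.int64(184), np.int64(183))), (227, (np.int64(163), np.int64(177), np.int64(178))), (228, (np.int64(162), np.int64(177), np.int64(174))), (229, (np.int64(160), np.int64(176), np.int64(174))), (230, (np.int64(163), np.int64(178), np.int64(177))), (231, (np.int64(160), np.int64(175), np.int64(175)))]
```

View pics/w11z.png

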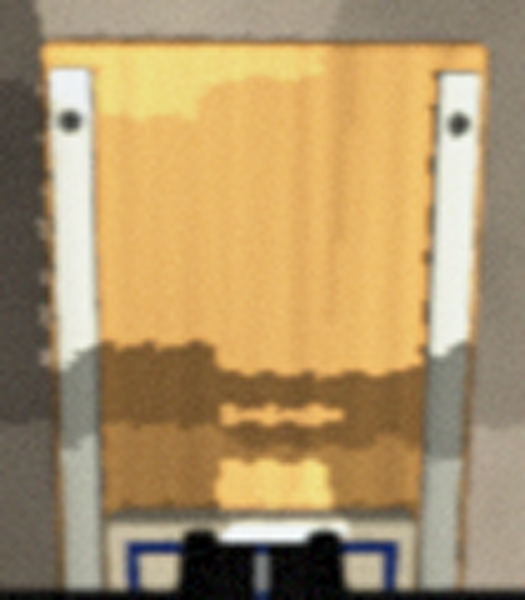

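Request:
arm_command(targets=[[255,2,-40,0,0,0,0],[255,2,-80,0,0,0,0],[255,2,-120,0,0,0,0],[255,2,-147,0,0,0,0],[255,2,-147,0,0,0,0],[255,2,-147,0,0,0,0]])

```text
time: 12.15
ee_pos: [0.6545, -0.1708, 0.1292]
eef_rot: [-0.45, 0.546, 0.451, 0.544]
ft_force: [-0.7, 0.2, -0.2]
width: 0.0002
```

```bash
python3 - <<'E'
from d import *
d((.657,-.1708,.066))
np.savez('w12.npz',*cam('wrist')); im=camera('wrist'); cv2.imwrite('pics/w12.png',im[:,:,::-1])
im=camera('scene'); cv2.imwrite('pics/s12z.png',cv2.resize(im[140:215,155:255,::-1],None,fx=8,fy=8,interpolation=cv2.INTER_CUBIC))
E
```

```text
12.15 [ 0.6545 -0.1708  0.1292] [-0.65  0.24 -0.18] 0.0002
tool z yaw 79.14 down [-0.004 -0.    -1.   ]
shift mm [63.2 -2.7  0.5]
```

View pics/w12.png

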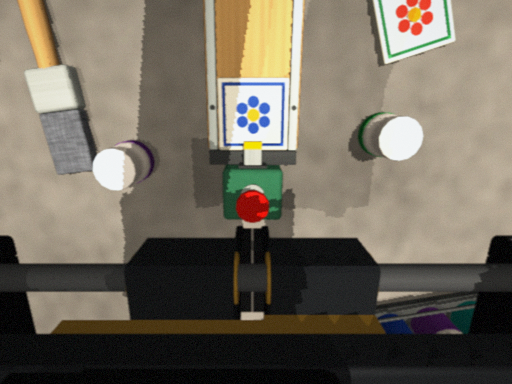

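View pics/s12z.png

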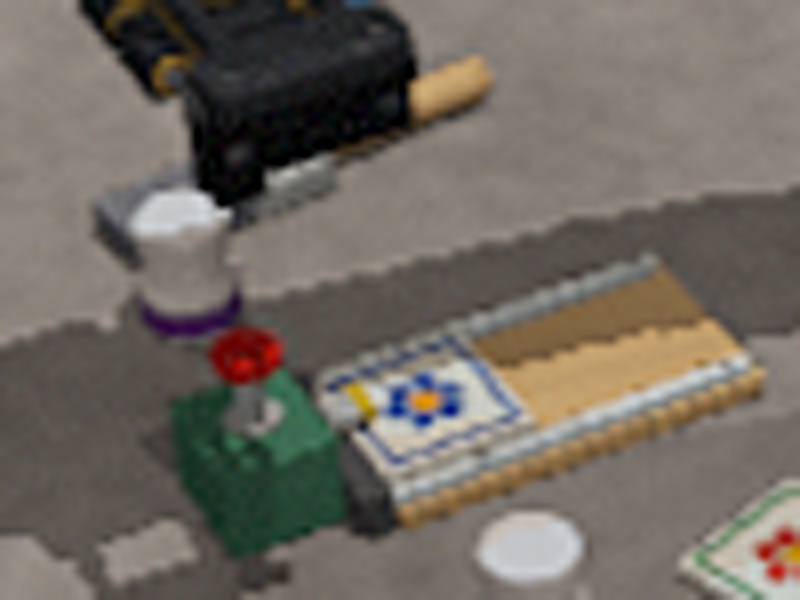

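This is a clear wrist view: the tile is flush with the dark stop at row ~150, the yellow jaw tip is at (253,146), and the red head is at (253,206). I'll refine the head position by triangulation.

```bash
python3 - <<'E'
from h import *
f=np.load('w12.npz'); cw=[f[k] for k in f.files]
im=cv2.imread('pics/w12.png')[:,:,::-1].copy()
b,m=blobs(im,(0,150,90),(6,255,255),30); b2,m2=blobs(im,(174,150,90),(180,255,255),10);print(b,b2)
k=[x for x in b if 230<x[1][0]<275 and 185<x[1][1]<230][0]; mm=cv2.inRange(cv2.cvtColor(im,cv2.COLOR_RGB2HSV),(0,150,60),(8,255,255)); mm[:185]=0
ys,xs=np.nonzero(mm); (cx,cy),r=cv2.minEnclosingCircle(np.c_[xs,ys].astype(np.float32)); print(cx,cy,r)
for h in(.070,.074,.078,.082): print(h,onz(cw,cx,cy,h).round(4))
print('top',onz(cam('top'),310.6,136.5,.077)); print(tri(cw,(cx,cy),cam('scene'),(185.3,184)));print(tri(cw,(cx,cy),cam('top'),(310.6,136.5)))
# tower/tile checks
for n,p,h in [('flower',(253.5,115),.022),('towerc',(252.5,193),.045)]: print(n,onz(cw,*p,h))
E
```

```text
[([407, 0, 11, 6, 56], [411.7, 2.2]), ([420, 0, 11, 10, 91], [424.6, 3.9]), ([396, 5, 12, 13, 104], [401.5, 11.1]), ([422, 12, 11, 12, 103], [426.8, 17.5]), ([399, 20, 10, 12, 101], [403.6, 25.4]), ([411, 23, 11, 12, 101], [416.3, 28.5]), ([236, 190, 33, 32, 822], [252.1, 205.9])] []
252.09259033203125 206.3148193359375 16.771886825561523
0.07 [ 0.66   -0.1719  0.07  ]
0.074 [ 0.6587 -0.1717  0.074 ]
0.078 [ 0.6574 -0.1714  0.078 ]
0.082 [ 0.6561 -0.1712  0.082 ]
top [ 0.65700139 -0.17288958  0.077     ]
(array([ 0.65708042, -0.17095723,  0.07719234]), np.float64(0.0014978086277832325))
(array([ 0.65411678, -0.1709279 ,  0.08859509]), np.float64(0.0004613213594541176))
flower [ 0.58712634 -0.15667439  0.022     ]
towerc [ 0.65541069 -0.17066184  0.045     ]
```

Request:
arm_command(targets=[[255,20,-2.5,0,0,0,0],[255,35,-2.5,0,0,0,0],[255,45,-2.5,0,0,0,0],[255,48,-2.5,0,0,0,0],[255,48,-2.5,0,0,0,0]])

```text
time: 12.75
ee_pos: [0.6577, -0.1708, 0.0833]
eef_rot: [-0.45, 0.545, 0.451, 0.545]
ft_force: [0.1, 0.7, 0.7]
width: 0.0004
```

```bash
python3 - <<'E'
from d import *
d((.657,-.1712,.066))
im=camera('scene'); cv2.imwrite('pics/s13z.png',cv2.resize(im[140:215,155:255,::-1],None,fx=8,fy=8,interpolation=cv2.INTER_CUBIC))
im=camera('top'); cv2.imwrite('pics/t13z.png',cv2.resize(im[120:195,260:360,::-1],None,fx=8,fy=8,interpolation=cv2.INTER_CUBIC))
E
```

```text
12.75 [ 0.6577 -0.1708  0.0833] [0.13 0.68 0.71] 0.0004
tool z yaw 79.18 down [-0.001  0.    -1.   ]
shift mm [17.3  0.7 -0.5]
```

View pics/s13z.png

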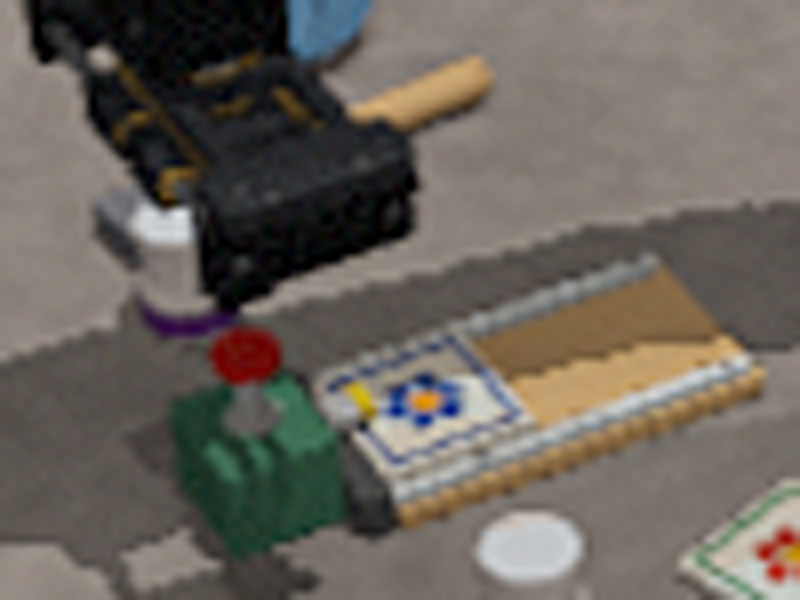

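The shut fingertips hang about 22 mm over the red head. I'll lower most of that and then feel for it.

Request:
arm_command(targets=[[255,6,0.5,-0.5,0,0,0],[255,10,0.5,-0.5,0,0,0],[255,13,0.5,-0.5,0,0,0],[255,15,0.5,-0.5,0,0,0],[255,15,0.5,-0.5,0,0,0]])

```text
time: 13.35
ee_pos: [0.6573, -0.1713, 0.0681]
eef_rot: [-0.45, 0.545, 0.451, 0.545]
ft_force: [0.1, -0.2, 0.7]
width: 0.0006
```

Request:
arm_command(targets=[[255,1,0,0,0,0,0],[255,2,0,0,0,0,0]])

```text
time: 13.55
ee_pos: [0.6576, -0.1714, 0.0666]
eef_rot: [-0.451, 0.545, 0.451, 0.545]
ft_force: [-1.0, -0.7, 0.5]
width: 0.0004
```

Request:
arm_command(targets=[[255,1,0,0,0,0,0],[255,2,0,0,0,0,0]])

```text
time: 13.75
ee_pos: [0.6576, -0.1714, 0.0645]
eef_rot: [-0.451, 0.545, 0.451, 0.545]
ft_force: [-0.2, 0.4, -0.5]
width: 0.0001
```

Request:
arm_command(targets=[[255,1,0,0,0,0,0]])

```text
time: 13.85
ee_pos: [0.6575, -0.1713, 0.0634]
eef_rot: [-0.451, 0.545, 0.451, 0.545]
ft_force: [-0.0, -0.2, -0.7]
width: 0.0002
```

Request:
arm_command(targets=[[255,1,0,0,0,0,0]])

```text
time: 13.95
ee_pos: [0.6575, -0.1713, 0.0624]
eef_rot: [-0.451, 0.545, 0.451, 0.545]
ft_force: [-0.2, 0.4, 0.0]
width: 0.0005
```

Request:
arm_command(targets=[[255,1,0,0,0,0,0]])

```text
time: 14.05
ee_pos: [0.6575, -0.1714, 0.0614]
eef_rot: [-0.451, 0.545, 0.451, 0.545]
ft_force: [-0.2, 0.4, 0.1]
width: 0.0002
```

Request:
arm_command(targets=[[255,1,0,0,0,0,0]])

```text
time: 14.15
ee_pos: [0.6575, -0.1713, 0.0604]
eef_rot: [-0.451, 0.545, 0.451, 0.545]
ft_force: [0.6, 0.3, 0.7]
width: 0.0003
```

Request:
arm_command(targets=[[255,1,0,0,0,0,0]])

```text
time: 14.25
ee_pos: [0.6575, -0.1713, 0.0595]
eef_rot: [-0.451, 0.545, 0.451, 0.545]
ft_force: [0.8, 0.3, 0.1]
width: 0.0003
```

Request:
arm_command(targets=[[255,0.7,0,0,0,0,0]])

```text
time: 14.35
ee_pos: [0.6575, -0.1713, 0.0587]
eef_rot: [-0.451, 0.545, 0.451, 0.545]
ft_force: [0.4, -1.8, -0.1]
width: 0.0004
```

Request:
arm_command(targets=[[255,0.7,0,0,0,0,0]])

```text
time: 14.45
ee_pos: [0.6575, -0.1713, 0.058]
eef_rot: [-0.451, 0.545, 0.451, 0.545]
ft_force: [-0.5, 0.5, -0.8]
width: 0.0002
```

Request:
arm_command(targets=[[255,0.7,0,0,0,0,0]])

```text
time: 14.55
ee_pos: [0.6575, -0.1713, 0.0574]
eef_rot: [-0.451, 0.545, 0.451, 0.545]
ft_force: [0.4, 0.6, 0.4]
width: 0.0007
```

```bash
python3 - <<'E'
from d import *
im=camera('scene'); cv2.imwrite('pics/s14z.png',cv2.resize(im[150:210,160:230,::-1],None,fx=10,fy=10,interpolation=cv2.INTER_CUBIC))
E
```

```text
(no output)
```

View pics/s14z.png

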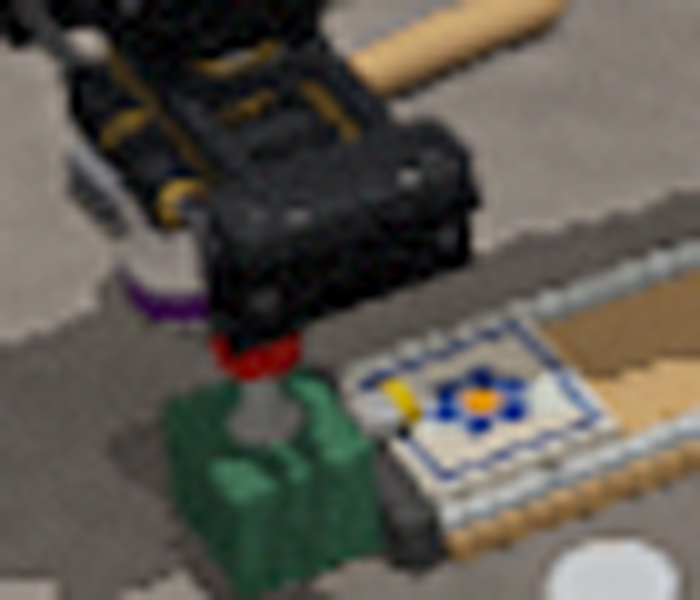

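The tip is right at the head's upper face. I'll continue in small steps.

Request:
arm_command(targets=[[255,0.7,0,0,0,0,0]])

```text
time: 14.7
ee_pos: [0.6575, -0.1713, 0.0568]
eef_rot: [-0.451, 0.545, 0.451, 0.545]
ft_force: [-1.2, 0.9, 2.6]
width: 0.0003
```

Request:
arm_command(targets=[[255,0.7,0,0,0,0,0]])

```text
time: 14.8
ee_pos: [0.6576, -0.1713, 0.0564]
eef_rot: [-0.451, 0.545, 0.451, 0.545]
ft_force: [-2.6, 1.8, 6.6]
width: 0.0004
```

Request:
arm_command(targets=[[255,0.7,0,0,0,0,0]])

```text
time: 14.9
ee_pos: [0.6576, -0.1714, 0.056]
eef_rot: [-0.451, 0.545, 0.451, 0.545]
ft_force: [-3.0, 1.0, 8.6]
width: 0.0007
```

Request:
arm_command(targets=[[255,0.7,0,0,0,0,0]])

```text
time: 15.0
ee_pos: [0.6577, -0.1714, 0.0557]
eef_rot: [-0.451, 0.545, 0.451, 0.545]
ft_force: [-4.8, 2.4, 10.5]
width: 0.0004
```

Request:
arm_command(targets=[[255,0.5,0,0,0,0,0]])

```text
time: 15.1
ee_pos: [0.6577, -0.1714, 0.0553]
eef_rot: [-0.451, 0.545, 0.451, 0.545]
ft_force: [-4.7, 1.9, 10.4]
width: 0.0005
```

Request:
arm_command(targets=[[255,0.5,0,0,0,0,0]])

```text
time: 15.2
ee_pos: [0.6577, -0.1714, 0.0547]
eef_rot: [-0.451, 0.545, 0.451, 0.545]
ft_force: [-4.1, 1.0, 8.8]
width: 0.0004
```

The force is dropping, so the clip is past its peak. I'll follow it down.

Request:
arm_command(targets=[[255,0.7,0,0,0,0,0],[255,1.4,0,0,0,0,0]])

```text
time: 15.4
ee_pos: [0.6576, -0.1713, 0.0522]
eef_rot: [-0.451, 0.545, 0.451, 0.545]
ft_force: [-0.5, -0.3, 0.1]
width: 0.0007
```

Request:
arm_command(targets=[[255,0.7,0,0,0,0,0]])

```text
time: 15.5
ee_pos: [0.6575, -0.1713, 0.0512]
eef_rot: [-0.451, 0.545, 0.451, 0.545]
ft_force: [-0.0, 0.4, -0.5]
width: 0.0002
```

Request:
arm_command(targets=[[255,0.7,0,0,0,0,0]])

```text
time: 15.6
ee_pos: [0.6575, -0.1713, 0.0507]
eef_rot: [-0.451, 0.545, 0.451, 0.545]
ft_force: [-1.9, 0.2, 3.4]
width: 0.0002
```

The force went to zero and contact resumed about 6 mm lower, which looks like a snap. I'll check the jaw.

Request:
arm_command(targets=[[255,-10,0,0,0,0,0],[255,-40,0,0,0,0,0],[255,-80,0,0,0,0,0],[255,-80,0,0,0,0,0]])

```text
time: 16.0
ee_pos: [0.6603, -0.1728, 0.1374]
eef_rot: [-0.453, 0.543, 0.448, 0.547]
ft_force: [0.4, -0.4, 0.5]
width: 0.0011
```

```bash
python3 - <<'E'
from d import *
d(None)
im=camera('scene'); cv2.imwrite('pics/s15z.png',cv2.resize(im[140:215,155:255,::-1],None,fx=8,fy=8,interpolation=cv2.INTER_CUBIC))
np.savez('w15.npz',*cam('wrist')); im=camera('wrist'); cv2.imwrite('pics/w15.png',im[:,:,::-1])
im=camera('wrist'); cv2.imwrite('pics/w15z.png',cv2.resize(im[50:230,190:320,::-1],None,fx=3.3,fy=3.3,interpolation=cv2.INTER_CUBIC))
E
```

```text
16.0 [ 0.6603 -0.1728  0.1374] [ 0.44 -0.42  0.52] 0.0011
tool z yaw 79.16 down [ 0.009 -0.002 -1.   ]
```

View pics/s15z.png

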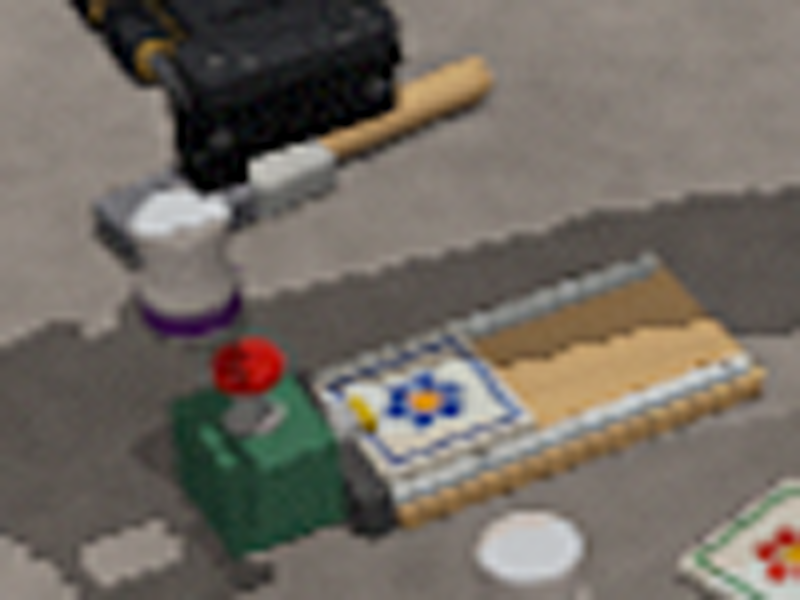

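View pics/w15.png

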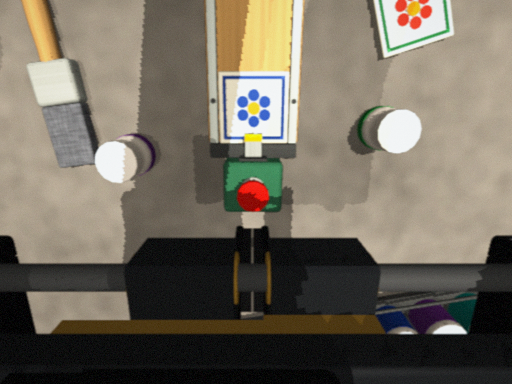

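The head dropped in the scene zoom from (246,355) to (248,366), and the yellow tip from (358,400) to (361,413). Both are about 6 mm and have stayed down after release. I'll make one last check of flushness and the bystanders.

```bash
python3 - <<'E'
from h import *
a=cv2.imread('pics/scene0.png');b=camera('scene')[:,:,::-1]; cv2.imwrite('pics/s16.png',b)
d=cv2.absdiff(a,np.ascontiguousarray(b)).max(2)
for n,(x,y,w,h) in dict(teal=(210,200,22,25),spare=(240,198,32,26),violet=(168,162,20,22),dish=(168,128,34,25),cone=(385,230,30,42),bottle=(352,268,25,38)).items(): print(n,d[y:y+h,x:x+w].mean().round(1),(d[y:y+h,x:x+w]>60).sum())
im=cv2.imread('pics/w15.png')[55:165,200:310]; cv2.imwrite('pics/w15y.png',cv2.resize(im,None,fx=5.4,fy=5.4,interpolation=cv2.INTER_CUBIC))
E
```

```text
teal 8.7 0
spare 8.6 0
violet 24.1 46
dish 85.7 607
cone 29.7 68
bottle 5.0 0
```

View pics/w15y.png

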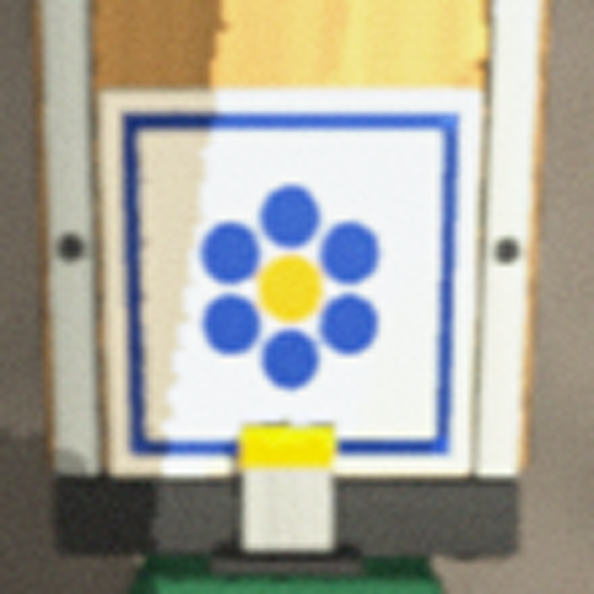

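The tile's far edge lies flush along the whole stop, with no bed showing between them, and the jaw is over it. The dish, cone and violet-pot differences come from arm occlusion and shadow changes; the gripper never went near them. Handing in.

```bash
python3 -c "
from bench import *
print(close_job())"
```

```text
the job is handed in; nothing more can be done
None
```

The tile is home against the steel stop and the clip is latched over its edge. I handed the job in at about 16 s of the 48 s limit, with the gripper raised clear of the jig.

- **First push failed:** The shut fingertips sit about 18 mm higher than the reported tool point, so the first pass went over the tile without touching it. I backed off, found the real tip height from the scene camera, lowered further and pushed again.
- **Tile:** The second push slid it until it stopped moving, with the horizontal force rising to about 7 N. The last wrist picture shows its far edge flush along the whole stop.
- **Clip:** I pressed the head in steps of 0.5 to 0.7 mm. The vertical force peaked at about 10.5 N, fell to zero as it snapped, and contact resumed about 6 mm lower. After release, the head and the yellow jaw tip both stayed about 6 mm lower.
- **Other objects:** The teal pot, spare tile and bottle match their starting pictures. The dish, violet pot and cone did not match in the picture comparison. I put that down to the arm blocking the view and shadows, because the gripper never went near them. I did not compare the brush, which looks unmoved in the pictures.

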